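Load the crossover test box and hold its hood at the switch mark

ROBOT

A 7-joint arm with a two-finger parallel gripper is mounted at the origin on the work surface. World frame = base frame: x ahead of the robot, y to its left, z up, the work surface at z = 0. Lengths are in m, angles in rad, forces in N, time in s.
With the tool pointing down it reaches from about 0.375 to 0.925 m from the base axis. Payload 3.1 kg.
Tool frame: the origin (TCP) lies between the finger pads; the fingertips stand 19 mm ahead of it and the grasp point (between the pads) is the TCP; z points along the fingers, y is the line along which they close (so a half turn about z gives the same grasp; the last joint's range is limited). The gripper opens to 85 mm and grips with 20 to 120 N. Pads are 22 mm wide; open, the fingers measure 114 mm over their backs; the gripper's body (76 mm by 85 mm) begins 54 mm behind the grasp point. The pads swing forward as they close: fully open they stand 13 mm farther back than shut.
Start: joints at [1.125, 0.383, 0.044, 1.598, -0.018, 1.161, -0.05], TCP at [0.222, -0.611, 0.25] pointing down, gripper open.
Joint ranges: [-2.61, 2.61], [-0.41, 2.15], [-1.48, 1.57], [0, 2.5], [-1.57, 4.71], [0.05, 1.97], [-2.85, 2.85]. Speed limits (rad/s): [2.79, 2.79, 3.14, 3.14, 3.14, 3.14, 3.14].

INTERFACE

Orientations are given as a unit quaternion [x, y, z, w].
In Python, from bench import move_ptp, movel, move_j, move_gripper, pause, inverse_kinematics, read_camera, camera_params, MotionError, sign_off, look_for, tip_of, read_time_s, read_qpos, read_joint_vel, read_effort, read_eef_pos, read_tcp_rot, read_ft_force, read_ft_torque, read_finger_gap, read_grasp_force gives the robot as it stands. Calls block until the motion is done:
- move_ptp(position, orientation): joint-space move of the TCP to a pose.
- movel(position, orientation=None, speed=0.15): straight line of the TCP; orientation=None keeps the orientation; speed is the mean speed in m/s.
- move_j(angles): joint-space move.
- move_gripper(opening, effort=None): finger opening in m; effort is the grip in N (None keeps the last); returns when the fingers have stopped.
- pause(seconds).
- inverse_kinematics(position, orientation): joint angles nearest the present ones, or None.
- read_camera(name): name is "scene" or "top" or "wrist"; returns the picture (400x640x3 uint8, red, green, blue); there is no depth.
- camera_params(name): a dict with "K" (3x3 intrinsics, pixels), "dist_coeffs" ([k1, k2, p1, p2, k3] as OpenCV has them; the pictures are not rectified), "camera_from_world" (4x4, takes a point from world to camera coordinates). Camera axes: x right, y down, z forward; pixel columns grow to the right and rows downward; lengths in m; the calibration is good to about 2 mm. A picture is of the moment at which its call begins: read the wrist's pose just before it. camera_params takes no time and is no camera call; for the wrist camera it gives the pose at the moment of the call.
A pose or a line that the arm cannot do raises MotionError and nothing moves.
- sign_off(): hands the job in; it is judged then, once.
Trained networks look in the newest picture that a camera, given by its name, has taken for a name from the list of things; names that differ only in an ending like _2 or _b are one class to them, and where a whole thing is asked for, a point or a joint stands for the part that bears it (a point fixed in the world has none). Each returns a list of dicts, best first, with "confidence" (0 to 1); they miss things now and then, are a little off and sometimes report something else, mostly with a low value. They report only what shows in the picture. A call takes as long as a camera call. They do not tell look-alikes from the thing itself.
- look_for(camera, name): "at" ([column, row] in pixels, amid what is visible of it).
- tip_of(camera, name): "at" ([column, row] in pixels: a listed point, or the origin of a listed thing).
Readings, each from a call of its own:
- read_time_s(): time.
- read_qpos(): joint angles.
- read_joint_vel(): joint speeds.
- read_effort(): joint torques, N m.
- read_eef_pos(): TCP position.
- read_tcp_rot(): TCP orientation.
- read_ft_force(): force on the tool from outside, world axes, zero at the start.
- read_ft_torque(): the same for the moment, N m.
- read_finger_gap(): finger opening in m.
- read_grasp_force(): force on a finger pad.
Only numpy, scipy, OpenCV 4.12 (cv2) and the standard library are available. Lean on these libraries where they do the work, as an engineer would, in place of code of your own. Each camera call takes 0.05 s, during which the arm holds its last target. There are 200 camera calls.

TASK

Set up the test box for its hood-switch check: pick the loudspeaker crossover board out of the grey tray, lay it flat in the nest inside the box (either way round) without dropping it, and let go while the hood is still open. Then take the clear hood by its handle, swing it down until its red pointer lines up with the orange clip on the quadrant, never letting it fall or shut, and finish while still holding it steady there. Leave the clip where it is and the other things on the bench undisturbed.

Things in the scene. Friction and masses are not known exactly. Their poses are not given: they have to be found in the camera images.
- choke (a point): Grip point of the loose green crossover board (100 mm along x, 64 along y, 7 thick, about 0.2 kg): centre of the dark steel choke block on its middle, 29 mm above the board's underside, 11 below the block's top. The block is 30 mm across its flat sides (y), 36 along x, its foot 7 mm above the underside; copper winding and capacitors (up to 23 mm high) lie only towards the x ends. z up.
- tray: Fixed grey tray in which the board starts, lying flat: 200 mm (x) by 170 mm (y), floor 4 mm thick, rim 22 mm high. Origin under its centre.
- tester: Fixed grey test box: 190 mm (x) by 250 mm (y), 8 mm walls, rim 90 mm above the bench, open on top when the hood is open. Origin under its centre; x points from its front (buttons) to its hinge, y to the box's left, z up. An aluminium quadrant plate stands at y = 132 mm, up to 130 mm above the hinge.
- nest (a point): Centre of the nest floor in the box, 35 mm above the bench, 20 mm in front of the box's centre; axes as the box. The board belongs here with its long side along this x, either way round, flat on the floor inside four blue L-shaped corner guides, 10 mm high, that bound a pocket of 108 mm (x) by 72 mm (y).
- hood_hinge (a point): Middle of the hood's hinge line at the box's rear edge, 95 mm above the bench, 108 mm behind the nest centre. The hinge line runs along y; axes as the box, they do not turn with the hood.
- hood (a joint): Angle of the clear hood: 0 = shut (level), grows as it swings up and back, 1.57 = upright, 1.85 = end stop. It starts open, leaning back on or near the stop, and stays open there by its weight; in front of upright it falls shut when let go (about 0.4 kg; friction does not hold it).
- hood_handle (a point): Middle of the hood's black handle bar: round, 12 mm thick, 130 mm long along the hinge's y between its legs, 232 mm from the hinge line in the plane of the hood, with a free gap of 40 mm to the hood's frame. With the hood upright it is the highest part, 327 mm above the bench. The bar can turn in the grip as the hood swings. Axes turn with the hood.
- pointer (a point): Tip of the red pointer on the left (+y) edge of the hood, 140 mm from the hinge line; turns with the hood.
- mark (a point): Middle of the orange clip (10 mm wide along the arc) on the quadrant plate, 140 mm from the hinge line and at the same y as the pointer, so that pointer and mark coincide at the right hood angle, which may be anywhere from about 30 to 60 degrees above level.
- tape: Bystander: yellow tape core ring lying flat, 92 mm across, 25 mm high; origin under its centre.
- screwdriver: Bystander: screwdriver lying on the bench behind the work, 200 mm long; origin near its middle.
- carton: Bystander: open cardboard carton of brass screws, 100 x 140 x 45 mm high; origin under its centre.
- speaker: Bystander: black loudspeaker standing on the bench at the far left, 150 x 130 x 240 mm high; origin under its centre.
There are look-alikes about, which are no part of the job. There is more than one size of the part that bears choke; the job needs the largest.

How it is judged:
On the way:
1. the board lies flat in the nest, let go, with the hood still open (horizontal distance between choke and nest below 0.009 m and z of choke in the frame of nest below 0.032 m and angle between the x axis of choke and the x axis of nest, either way round below 0.14 rad and angle between choke's own z axis and vertical below 0.06 rad and contact force between the fingers and board below 0.1 N and value of joint hood above 1.5 rad), for 0.2 s.
At the end, for the whole second after the job is handed in: The fingers hold the hood at its handle (within 85 mm of the bar's middle), at rest, pointer within 8 mm (3 degrees) of the orange clip's middle; the board lies flat in the nest's guides (centre within 9 mm, long side within 8 degrees), touched by neither fingers nor hood (distance between pointer and mark below 0.008 m and velocity of joint hood between -0.05 and 0.05 rad/s and contact force between the fingers and hood above 0.5 N and distance between the grasp point and hood_handle below 0.085 m and contact force between hood and board below 0.05 N and horizontal distance between choke and nest below 0.009 m and z of choke in the frame of nest below 0.032 m and angle between the x axis of choke and the x axis of nest, either way round below 0.14 rad and angle between choke's own z axis and vertical below 0.06 rad and contact force between the fingers and board below 0.1 N); the arm keeps its last pose, push and grip.
It fails at once if the hood falls (faster than 2.5 rad/s downwards) (velocity of joint hood below -2.5 rad/s).
It fails at once if the hood is shut (under 0.25 rad) (value of joint hood below 0.25 rad).
It fails at once if the board is dropped (from more than about 25 mm) (linear speed of board above 0.7 m/s and contact force between the fingers and board below 0.05 N).
It fails at once if the orange clip is shifted by more than 6 mm (distance of mark from where it was at the start of the episode above 0.006 m).
It fails at once if a bystander is shifted by more than 30 mm (distance of any of tape, screwdriver, carton, speaker from where it was at the start of the episode above 0.03 m).
It also fails if it takes over 64 s, if anything falls off the work surface, if the arm or the gripper's body presses on something with over 40 N, if the wrist force passes 120 N, or if a joint passes its speed limit or range.

## Working session

There is one attempt and no reset: what is moved stays moved. The work goes in short steps, each a Python script; the robot and the scene stay as the last script left them, time stands still between calls to the robot, and variables do not carry over. Pictures are saved under pics/ and viewed, at most 13 in all, crops included, and the job is handed in when it is done.

```bash
mkdir -p pics; ls; cat > h.py <<'E'
import numpy as np, cv2, json
from bench import *
def cam(n):
    p=camera_params(n); return np.array(p["K"]),np.array(p["dist_coeffs"]),np.array(p["camera_from_world"])
def ray(c,uv):
    K,d,T=c; q=cv2.undistortPoints(np.array([[uv]],float),K,d)[0,0]
    R=T[:3,:3]; return -R.T@T[:3,3], R.T@np.array([q[0],q[1],1])
def onz(c,uv,z):
    o,r=ray(c,uv); return o+r*(z-o[2])/r[2]
def proj(c,P):
    K,d,T=c; return cv2.projectPoints(np.array(P,float).reshape(-1,3),cv2.Rodrigues(T[:3,:3])[0],T[:3,3],K,d)[0].reshape(-1,2)
def tri(obs):
    A=np.zeros((3,3));b=np.zeros(3)
    for c,uv in obs:
        o,r=ray(c,uv);r=r/np.linalg.norm(r);M=np.eye(3)-np.outer(r,r);A+=M;b+=M@o
    return np.linalg.solve(A,b)
def save(n,im): cv2.imwrite(f"pics/{n}.png",cv2.cvtColor(im,cv2.COLOR_RGB2BGR))
E
python3 - <<'E'
from h import *
ims={n:read_camera(n) for n in("scene","top")}
for n in ims: save(n+"0",ims[n])
for n in ims:
    c=cam(n); print(n,"cam at",ray(c,[320,200])[0].round(3))
    for k in ["choke","tray","tester","nest","hood_hinge","hood_handle","pointer","mark","tape","screwdriver","carton","speaker"]:
        print(k,[(np.round(d["at"],1).tolist(),round(d["confidence"],2)) for d in tip_of(n,k)][:4])
print(read_time_s())
E
```

```text
pics
scene cam at [ 1.068 -0.545  1.1  ]
choke [([319.8, 203.2], 0.93), ([254.4, 193.0], 0.73), ([283.9, 233.4], 0.43)]
tray [([321.1, 205.1], 0.74), ([282.5, 221.0], 0.4)]
tester [([221.0, 281.7], 0.61)]
nest [([216.9, 272.2], 0.68)]
hood_hinge [([224.3, 282.6], 0.75), ([242.7, 286.4], 0.74), ([393.7, 227.7], 0.74), ([243.4, 206.8], 0.6)]
hood_handle [([245.6, 244.4], 0.77)]
pointer [([284.2, 223.2], 0.88), ([215.3, 273.8], 0.27)]
mark [([246.0, 203.2], 0.54)]
tape [([361.1, 282.4], 0.62)]
screwdriver [([393.6, 227.5], 0.77)]
carton [([292.3, 343.4], 0.96), ([244.7, 246.5], 0.51)]
speaker [([385.7, 141.0], 0.68)]
top cam at [0.45  0.154 1.304]
choke [([367.4, 222.8], 0.94), ([344.7, 283.3], 0.7), ([313.4, 206.2], 0.57)]
tray [([304.9, 212.3], 0.56)]
tester [([447.6, 231.2], 0.81)]
nest [([452.0, 234.2], 0.72), ([452.4, 129.8], 0.48)]
hood_hinge [([454.4, 195.4], 0.83), ([364.0, 116.2], 0.49), ([280.4, 124.9], 0.24)]
hood_handle [([492.4, 153.4], 0.8)]
pointer [([416.5, 170.8], 0.81)]
mark [([406.4, 233.2], 0.62)]
tape [([364.2, 114.5], 0.84)]
screwdriver [([282.1, 122.3], 0.75)]
carton [([451.4, 129.9], 0.67)]
speaker []
1.3
```

```bash
python3 - <<'E'
import cv2
for n,(x0,y0,x1,y1) in {"scene0":(170,90,450,390),"top0":(230,80,530,310)}.items():
    im=cv2.imread(f"pics/{n}.png")[y0:y1,x0:x1]; s=600/im.shape[0] if n=="scene0" else 2.6
    cv2.imwrite(f"pics/{n}c.png",cv2.resize(im,None,fx=s,fy=s,interpolation=cv2.INTER_CUBIC))
E
```

```text
(no output)
```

View pics/scene0c.png

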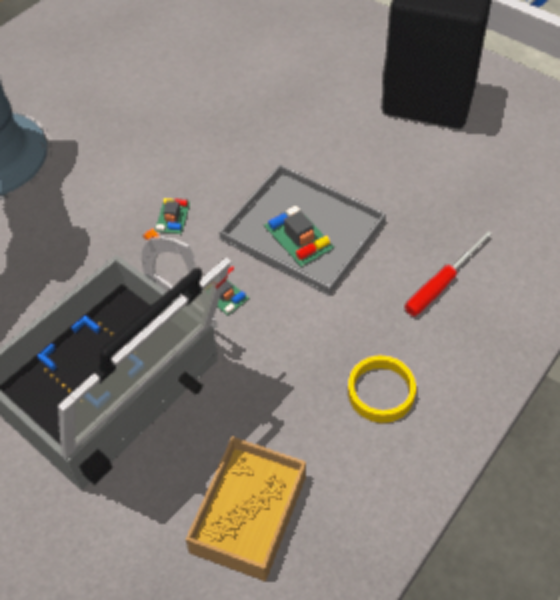

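View pics/top0c.png

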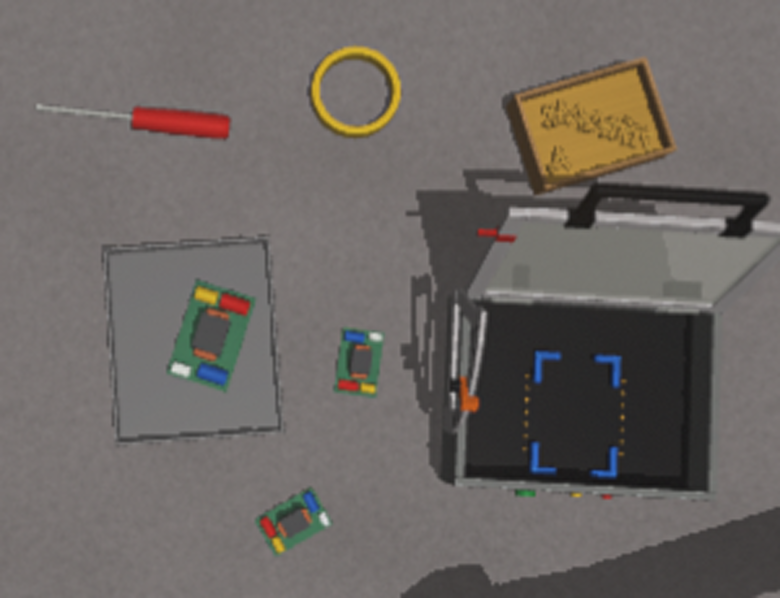

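The pictures show the large board in the tray, at about (312, 208) in top and (320, 204) in scene, with two smaller look-alikes outside it. The box is on the right with its hood leaning back and the blue guides visible. The orange clip is at about (411, 234) in top and (245, 207) in scene.

```bash
cat > fit.py <<'E'
from h import *
from scipy.optimize import least_squares
t=cam("top"); s=cam("scene")
im=cv2.cvtColor(cv2.imread("pics/top0.png"),cv2.COLOR_BGR2HSV)
def comps(m,lo,hi,box,mina=6):
    k=cv2.inRange(im,np.array(lo),np.array(hi)); z=np.zeros_like(k); x0,y0,x1,y1=box; z[y0:y1,x0:x1]=k[y0:y1,x0:x1]
    return z
b=comps(im,(105,120,90),(125,255,255),(425,205,480,270))
n,l,st,ce=cv2.connectedComponentsWithStats(b)
print("blue",[(ce[i].round(1).tolist(),int(st[i,4])) for i in range(1,n) if st[i,4]>5])
pts=np.argwhere(b)[:,::-1]; P=np.array([onz(t,p,.045) for p in pts])[:,:2].astype(np.float32)
r=cv2.minAreaRect(P); print("guides rect",r)
g=comps(im,(55,60,40),(90,255,255),(290,180,335,235)); 
k=cv2.morphologyEx(g,cv2.MORPH_CLOSE,np.ones((9,9)))
pts=np.argwhere(g)[:,::-1]; P=np.array([onz(t,p,.011) for p in pts])[:,:2].astype(np.float32)
print("board rect",cv2.minAreaRect(P))
print("choke top",onz(t,[313.4,206.2],.033),"scene",onz(s,[319.8,203.2],.033),"tri",tri([(t,[313.4,206.2]),(s,[319.8,203.2])]))
for nm,a,c in [("handle",[492.4,153.4],[245.6,244.4]),("pointer",[416.5,170.8],[284.2,223.2]),("mark",[406.4,233.2],[246,203.2]),("mark2",[410.8,235],[245,207]),("hinge",[454.4,195.4],[243,286.4])]: print(nm,tri([(t,a),(s,c)]).round(3))
im2=cv2.cvtColor(cv2.imread("pics/scene0.png"),cv2.COLOR_BGR2HSV)
for nm,I,bx in [("top",im,(395,220,425,250)),("scene",im2,(230,190,265,220))]:
    k=cv2.inRange(I,np.array((5,150,120)),np.array((18,255,255))); x0,y0,x1,y1=bx; q=np.argwhere(k[y0:y1,x0:x1])[:,::-1]+[x0,y0]; print(nm,"orange",q.mean(0),len(q),q.min(0),q.max(0))
for nm,a in [("tape",[364,114.5]),("carton",[451,130]),("tester",[447.6,231.2]),("nest",[452,234.2])]: print(nm,onz(t,a,.035))
E
python3 fit.py
```

```text
blue [([438.7, 219.1], 58), ([465.0, 220.4], 54), ([436.5, 257.0], 48), ([463.6, 259.2], 48)]
guides rect ((0.45127180218696594, -0.1942266821861267), (0.08554001897573471, 0.12070179730653763), 86.2255630493164)
board rect ((0.5327624082565308, 0.16609448194503784), (0.0627293735742569, 0.09952133893966675), 71.49762725830078)
choke top [0.53793654 0.15940767 0.033     ] scene [0.53767211 0.16452921 0.033     ] tri [0.53881149 0.16040416 0.03759348]
handle [ 0.624 -0.208  0.322]
pointer [ 0.603 -0.069  0.231]
mark [ 0.463 -0.053  0.191]
mark2 [ 0.462 -0.062  0.183]
hinge [ 0.562 -0.199  0.07 ]
top orange [409.47058824 232.82352941] 51 [407 225] [413 237]
scene orange [247.75757576 204.12121212] 33 [242 197] [256 209]
tape [0.78005956 0.02470665 0.035     ]
carton [ 0.73798352 -0.20512504  0.035     ]
tester [ 0.47109057 -0.1887543   0.035     ]
nest [ 0.46325178 -0.20002962  0.035     ]
```

The nest is at about (0.451, -0.194) with yaw -3.8°. The board is at (0.533, 0.166) with yaw -18.5°, and the clip angle is roughly 44°. I'll go in front of the hood, look at the nest and clip from the wrist, then go over the board.

```bash
cat >> h.py <<'E'
from scipy.spatial.transform import Rotation as Ro
def down(phi_deg,near=None):
    """tool pointing down, closing line (tool y) at phi; half turn nearest to present"""
    best=None
    R0=Ro.from_quat(near if near is not None else read_tcp_rot())
    for p in (phi_deg,phi_deg+180):
        a=np.radians(p); y=np.array([np.cos(a),np.sin(a),0]); z=np.array([0,0,-1.]); x=np.cross(y,z)
        R=Ro.from_matrix(np.c_[x,y,z]); d=(R*R0.inv()).magnitude()
        if best is None or d<best[0]: best=(d,R.as_quat())
    return best[1]
E
python3 - <<'E'
from h import *
q=down(86.2); print(q, Ro.from_quat(read_tcp_rot()).as_matrix().round(2).tolist(), read_qpos())
try:
    movel([0.39,-0.24,0.36],q,speed=0.35)
    c=cam("wrist"); print("wristcam",ray(c,[320,200])[0])
    save("w1",read_camera("wrist"))
    for k in["nest","mark","pointer","hood_hinge"]: print(k,tip_of("wrist",k)[:2])
    np.save("w1.npy",np.array([c[0].ravel()]),);import pickle;pickle.dump(c,open("w1.pkl","wb"))
    p=[0.50,0.14,0.32]; movel(p,down(71.5),speed=0.35)
    c=cam("wrist"); save("w2",read_camera("wrist"));pickle.dump(c,open("w2.pkl","wb"))
    print("choke",[(d["at"],d["confidence"],onz(c,d["at"],.033)) for d in tip_of("wrist","choke")[:2]])
except MotionError as e: print("ERR",e)
print(read_eef_pos(),read_qpos(),read_time_s())
E
python3 -c "
import cv2,os,numpy as np
a=[cv2.imread(f'pics/w{i}.png') for i in(1,2) if os.path.exists(f'pics/w{i}.png')]
cv2.imwrite('pics/w12.png',cv2.resize(np.vstack(a),(480,600)))"
```

```text
[ 0.99945022 -0.03315518  0.          0.        ] [[0.94, 0.34, 0.0], [0.34, -0.94, 0.0], [0.0, -0.0, -1.0]] [ 1.12520831  0.38288863  0.04389086  1.59791901 -0.01788466  1.16119435
 -0.04990176]
wristcam [ 0.45892306 -0.24562358  0.48364913]
nest [{'at': [285.4, 118.7], 'confidence': 0.71}, {'at': [287.2, 126.7], 'confidence': 0.67}]
mark [{'at': [135.3, 132.0], 'confidence': 0.86}, {'at': [277.6, 40.5], 'confidence': 0.74}]
pointer []
hood_hinge [{'at': [279.1, 41.3], 'confidence': 0.95}]
choke [([396.1, 141.0], 0.83, array([0.50398398, 0.01853435, 0.033     ])), ([379.8, 247.3], 0.83, array([0.35045895, 0.08452544, 0.033     ]))]
[0.50014182 0.1379043  0.3200212 ] [ 0.29241668  0.12772344 -0.68752524  1.79777939  0.08652419  1.24641053
 -2.31571117] 4.2917
```

View pics/w12.png

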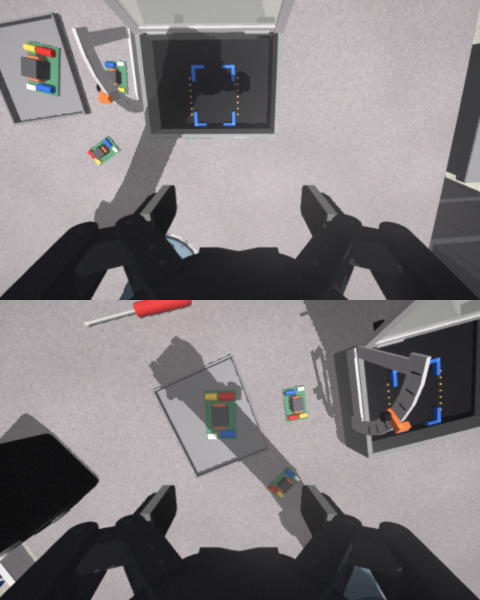

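w1 shows the guides at about (285, 125) and the clip at (138, 131). w2 shows the board at about (294, 150) and the clip at (530, 163). I'll refine from these.

```bash
cat > fit2.py <<'E'
from h import *
import pickle
from scipy.optimize import least_squares
C={k:pickle.load(open(k+".pkl","rb")) for k in("w1","w2")}; C["top0"]=cam("top"); C["scene0"]=cam("scene")
I={k:cv2.cvtColor(cv2.imread(f"pics/{k}.png"),cv2.COLOR_BGR2HSV) for k in C}
def px(k,lo,hi,b):
    m=cv2.inRange(I[k],np.array(lo),np.array(hi)); x0,y0,x1,y1=b; return np.argwhere(m[y0:y1,x0:x1])[:,::-1]+[x0,y0]
def rect(k,lo,hi,b,z):
    return cv2.minAreaRect(np.array([onz(C[k],p,z)[:2] for p in px(k,lo,hi,b)],np.float32))
print("guides",rect("w1",(105,120,60),(125,255,255),(245,78,325,175),.045))
print("board",rect("w2",(50,60,30),(90,255,255),(265,110,325,195),.011))
obs=[]
for k,b in [("top0",(400,220,420,245)),("scene0",(238,195,258,212)),("w1",(120,115,155,145)),("w2",(505,140,550,180))]:
    q=px(k,(5,150,120),(18,255,255),b); obs.append((C[k],q.mean(0))); print(k,q.mean(0).round(1),len(q),q.min(0),q.max(0))
print("mark",tri(obs),"noscene",tri([obs[0],obs[2],obs[3]]))
for c,u in obs: print("resid",proj(c,tri(obs))[0]-u)
E
python3 fit2.py
python3 -c "
import cv2,numpy as np
a=cv2.imread('pics/w1.png')[90:170,100:180];b=cv2.imread('pics/w2.png')[110:190,480:560]
cv2.imwrite('pics/mk.png',cv2.resize(np.hstack([a,b]),(800,400),interpolation=cv2.INTER_CUBIC))"
```

```text
guides ((0.4507805109024048, -0.19506379961967468), (0.08604066073894501, 0.12034693360328674), 86.35096740722656)
board ((0.5331820845603943, 0.16568297147750854), (0.061028964817523956, 0.09709040075540543), 71.10881042480469)
top0 [409.5 232.8] 51 [407 225] [413 237]
scene0 [247.8 204.1] 33 [242 197] [256 209]
w1 [139.4 130.5] 213 [131 120] [149 137]
w2 [532.2 162.9] 365 [516 145] [548 177]
mark [ 0.46571911 -0.05836522  0.18804813] noscene [ 0.46492843 -0.06074016  0.18445909]
resid [-0.69085305 -0.13302251]
resid [-1.53315727  1.46679659]
resid [-4.43423923 -3.07001168]
resid [-0.05809174  2.89486115]
```

View pics/mk.png

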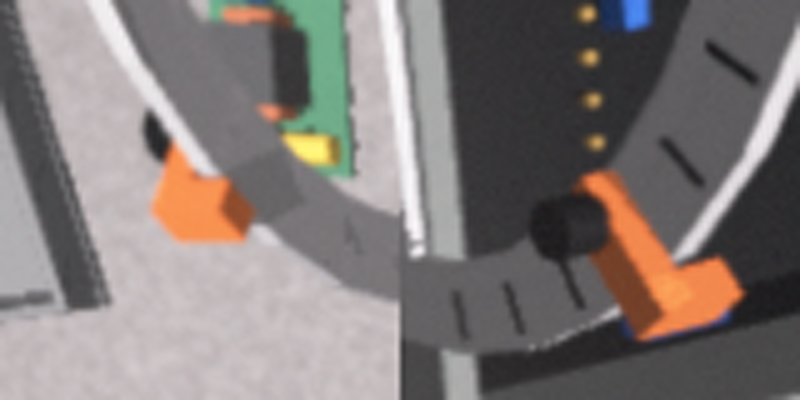

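The clip works out at (0.466, -0.058, 0.188). In the box frame that is radius 138 mm and angle about 42.4°, which fits the given geometry. Now I'll pick the board.

```bash
python3 - <<'E'
from h import *
q=down(71.3); P=[0.5331,0.1659]
try:
    move_gripper(0.085,60)
    movel(P+[0.10],q,speed=0.25)
    c=cam("wrist"); save("w3",read_camera("wrist"))
    movel(P+[0.036],q,speed=0.08); print(read_eef_pos(),read_ft_force())
    move_gripper(0.0,60); print("gap",read_finger_gap(),read_grasp_force(),read_ft_force())
    movel(P+[0.20],q,speed=0.15); print("gap",read_finger_gap(),read_grasp_force(),read_ft_force())
    save("s4",read_camera("scene")); print(look_for("scene","choke")[:3])
except MotionError as e: print("ERR",e)
print(read_eef_pos(),read_time_s())
import cv2
a=cv2.imread("pics/w3.png");b=cv2.imread("pics/s4.png")[100:260,220:476]
cv2.imwrite("pics/p4.png",np.vstack([cv2.resize(a,(480,300)),cv2.resize(b,(480,300))]))
E
```

```text
[0.53351454 0.16621208 0.03632233] [ 0.04670109  0.05037705 -0.32180878]
gap 0.02904589938561229 60.74570059776306 [-0.03001268  0.74864509  1.50078378]
gap 0.029001456902003002 60.17085671424866 [-0.79148167  0.65730773 -2.68373691]
[{'at': [252.6, 197.2], 'confidence': 0.8}, {'at': [317.9, 174.2], 'confidence': 0.77}, {'at': [286.0, 242.0], 'confidence': 0.58}]
[0.53220421 0.16549695 0.19861256] 8.45
```

View pics/p4.png

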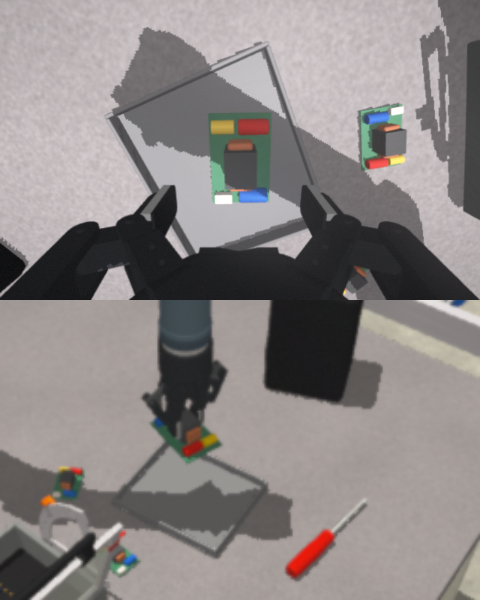

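The board is held: gap 29 mm, about 2.7 N of weight. I'll refine its centre from the close picture (w3), then carry it over the quadrant to the nest.

```bash
python3 - <<'E'
from h import *
I=cv2.cvtColor(cv2.imread("pics/w3.png"),cv2.COLOR_BGR2HSV)
m=cv2.inRange(I,np.array((50,60,30)),np.array((90,255,255))); m[:, :270]=0; m[:,370:]=0; m[:140]=0; m[280:]=0
# wrist cam pose at w3: tcp (0.5331,0.1659,0.10), same orientation as now
c=cam("wrist"); K,d,T=c; now=np.array(read_eef_pos()); R=T[:3,:3]
T2=T.copy(); T2[:3,3]=T[:3,3]-R@(np.array([.5331,.1659,.10])-now)
Q=np.array([onz((K,d,T2),p,.011)[:2] for p in np.argwhere(m)[:,::-1]],np.float32)
r=cv2.minAreaRect(Q); print("board w3",r)
a=np.radians(71.3-90); off=float((np.array(r[0])-[.5333,.1661])@[np.cos(a),np.sin(a)]); print("off along board x",off)
if not(-.008<off<.008 and .058<min(r[1])<.067): raise SystemExit("check")
N=np.array([.4510,-.1947]); ya=np.radians(-3.7); N=N-off*np.array([np.cos(ya),np.sin(ya)])
# yaw correction of board relative to grip is forced by flat sides
q0=np.array(read_tcp_rot()); 
try:
    movel([.50,.14,.32],None,speed=.25)
    q=down(86.3); movel([N[0],N[1],.32],q,speed=.25)
    movel([N[0],N[1],.10],q,speed=.15)
    pause(.2); print(read_eef_pos(),read_ft_force(), np.degrees((Ro.from_quat(read_tcp_rot())*Ro.from_quat(q).inv()).magnitude()))
    c=cam("wrist"); save("w5",read_camera("wrist")); save("t5",read_camera("top"))
except MotionError as e: print("ERR",e)
print(read_qpos(),read_time_s(),read_finger_gap())
a=cv2.imread("pics/w5.png");b=cv2.imread("pics/t5.png")[180:280,390:550]
cv2.imwrite("pics/p5.png",np.vstack([cv2.resize(a,(480,300)),cv2.resize(b,(480,300))]))
E
```

```text
board w3 ((0.531417191028595, 0.1649782955646515), (0.06318861991167068, 0.09898092597723007), 72.08197784423828)
off along board x -0.0014237829951769664
[ 0.45289635 -0.19502098  0.10065568] [-0.2704179   0.05074556 -2.59455197] 0.08133954021382174
[ 0.64714413  0.3152675  -0.36204441  2.0727031   0.15738461  0.77819837
 -1.44638294] 12.525 0.02901334031509519
```

View pics/p5.png

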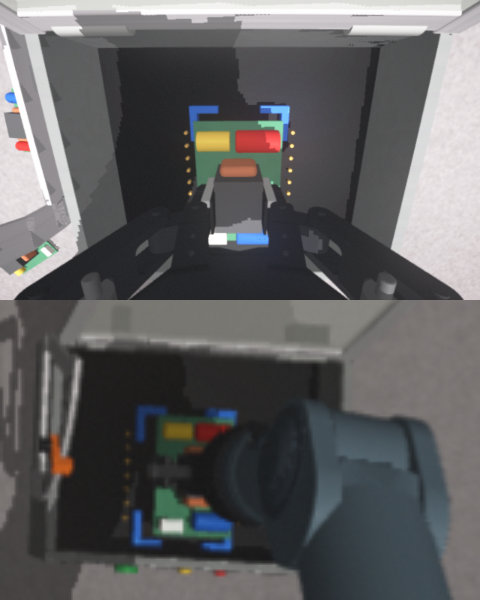

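The board is centred between the guides with its yaw aligned. I'll lower it step by step, watching the force.

```bash
python3 - <<'E'
from h import *
p=np.array([.4524,-.1948]) # commanded x,y from before
try:
    f0=read_ft_force()[2]
    for z in (.085,.077,.073,.070,.0685,.0675,.0668,.066):
        movel([p[0],p[1],z],None,speed=.05); f=read_ft_force(); print(z,np.round(read_eef_pos(),4),np.round(f,2))
        if f[2]-f0>2: break
    ok = read_eef_pos()[2]<.0700
    if ok:
        move_gripper(.06); pause(.2); print("gap",read_finger_gap(),read_ft_force())
        z=read_eef_pos(); movel([z[0],z[1],.20],None,speed=.15); movel([.40,-.195,.36],None,speed=.3)
        c=cam("wrist"); save("w6",read_camera("wrist"))
        import pickle; pickle.dump(c,open("w6.pkl","wb"))
        print(tip_of("wrist","choke")[:2],tip_of("wrist","nest")[:1], tip_of("wrist","mark")[:2])
except MotionError as e: print("ERR",e)
print(read_time_s())
E
```

```text
0.085 [ 0.4519 -0.1945  0.0843] [-0.43 -0.57 -2.11]
0.077 [ 0.452  -0.1946  0.0765] [-0.75 -0.02 -2.16]
0.073 [ 0.4522 -0.1947  0.0728] [-0.69 -0.52 -2.4 ]
0.07 [ 0.4522 -0.1947  0.0698] [ 0.27 -0.43 -1.86]
0.0685 [ 0.4523 -0.1948  0.0684] [-0.61  0.1  -3.15]
0.0675 [ 0.4525 -0.1948  0.0675] [ 0.5   0.07 -2.64]
0.0668 [ 0.4524 -0.1948  0.0674] [-3.15  1.5   5.15]
gap 0.05996119896997814 [-0.04881291 -0.28858963  0.20143082]
[{'at': [316.4, 131.4], 'confidence': 0.87}, {'at': [183.0, 106.9], 'confidence': 0.83}] [] [{'at': [185.0, 138.5], 'confidence': 0.62}]
17.0833
```

View pics/w6.png

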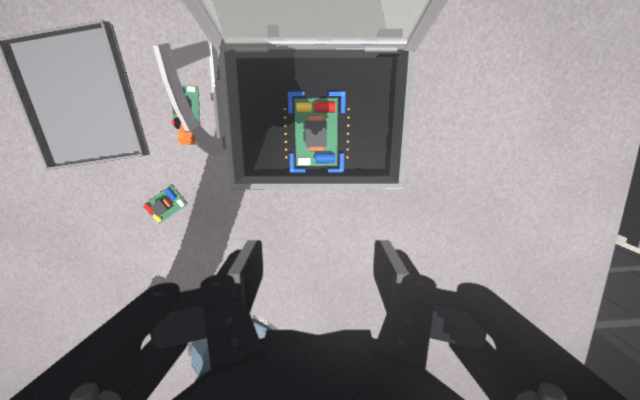

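The board is flat inside the four guides at about (316, 132). Contact came at TCP z 0.0674, as expected. Next is the handle: the model puts it at about (0.623, -0.206, 0.318), against (0.624, -0.208, 0.322) triangulated. I'll check the joint feasibility of the whole arc first.

```bash
cat >> h.py <<'E'
YA=np.radians(-3.7); EX=np.array([np.cos(YA),np.sin(YA),0]); 
HG=np.array([.4510,-.1947,0])+.108*EX+np.array([0,0,.095])
def bar(th,r=.232): return HG+r*(-np.cos(th)*EX+np.sin(th)*np.array([0,0,1]))
def qd(tilt,flip=0):
    """closing line along box x; tool axis down, tilted by tilt towards +x of box"""
    z=np.sin(tilt)*EX-np.cos(tilt)*np.array([0,0,1.]); y=np.cos(tilt)*EX+np.sin(tilt)*np.array([0,0,1.])
    if flip: y=-y
    return Ro.from_matrix(np.c_[np.cross(y,z),y,z]).as_quat()
E
python3 - <<'E'
from h import *
print(bar(1.85),bar(.74))
for flip in(0,1):
  for tl in (0,.3):
    print("flip",flip,tl)
    for P,t in [(bar(1.85)+[0,0,.10],0),(bar(1.85),0),(bar(1.5),tl/3),(bar(1.1),tl*.7),(bar(.74),tl)]:
        q=inverse_kinematics(P,qd(t,flip)); print(None if q is None else np.round(q,2))
E
```

```text
[ 0.62257856 -0.20579549  0.31801585] [ 0.38780729 -0.19061351  0.2514348 ]
flip 0 0
[ 0.59  0.35 -0.45  1.33  0.15  1.5   0.09]
[ 0.61  0.39 -0.46  1.48  0.17  1.31  0.07]
[ 0.64  0.22 -0.41  1.67  0.09  1.28  0.14]
[ 0.66  0.06 -0.35  1.89  0.02  1.2   0.24]
[ 0.67 -0.02 -0.3   2.08 -0.01  1.09  0.31]
flip 0 0.3
[ 0.59  0.35 -0.45  1.33  0.15  1.5   0.09]
[ 0.61  0.39 -0.46  1.48  0.17  1.31  0.07]
[ 0.66  0.16 -0.4   1.74  0.05  1.16  0.18]
[ 0.65 -0.06 -0.28  2.02 -0.1   0.98  0.35]
[ 0.6  -0.19 -0.14  2.26 -0.19  0.81  0.5 ]
flip 1 0
[-0.4   0.41  0.93  1.39 -0.33  1.5  -2.7 ]
[-0.41  0.47  0.93  1.54 -0.38  1.33 -2.65]
[-0.49  0.26  0.93  1.72 -0.22  1.27 -2.73]
[-0.78  0.01  1.14  1.94 -0.01  1.2  -2.85]
[ 0.81 -0.02 -0.44  2.07 -0.01  1.09 -2.83]
flip 1 0.3
[-0.4   0.41  0.93  1.39 -0.33  1.5  -2.7 ]
[-0.41  0.47  0.93  1.54 -0.38  1.33 -2.65]
[-0.52  0.17  0.92  1.79 -0.18  1.16 -2.75]
[ 0.79 -0.06 -0.41  2.01 -0.11  0.98 -2.78]
[ 0.87 -0.19 -0.39  2.25 -0.27  0.81 -2.57]
```

```bash
python3 - <<'E'
from h import *
try:
    movel([.40,-.195,.43],qd(0),speed=.3)
    B=bar(1.85)
    move_gripper(.085,40)
    movel(B+[0,0,.10],qd(0),speed=.25)
    movel(B+[0,0,.03],None,speed=.15); print(read_ft_force())
    movel(B,None,speed=.05); print(read_eef_pos(),read_ft_force())
    move_gripper(0.0,40); print("gap",read_finger_gap(),read_grasp_force(),read_ft_force(),read_eef_pos())
except MotionError as e: print("ERR",e)
save("s7",read_camera("scene")); print(read_time_s())
b=cv2.imread("pics/s7.png")[150:350,140:440]
cv2.imwrite("pics/p7.png",cv2.resize(b,(600,400)))
E
```

```text
[ 0.79865688  0.26177235 -0.11174493]
[ 0.62267521 -0.20578905  0.31798947] [-0.19070569 -0.70844791 -0.31303887]
gap 0.01037877303931295 38.92907738685608 [-1.00694626 -0.1020029   0.82656819] [ 0.62238286 -0.20578823  0.31821037]
22.3
```

View pics/p7.png

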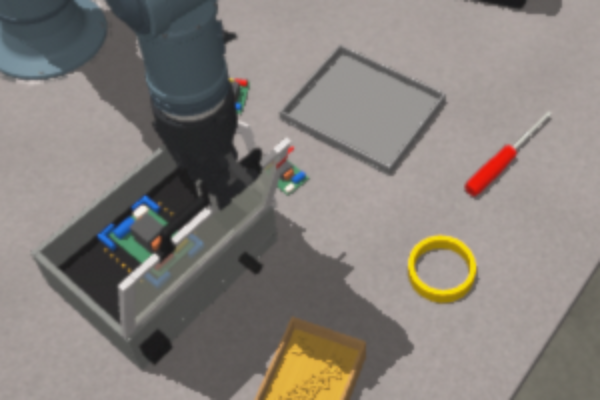

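The bar is held. I'll swing it down in small arc steps, watching forces, and stop a little above the estimate.

```bash
python3 - <<'E'
from h import *
try:
    ths=np.linspace(1.85,.80,13)[1:]
    for th in ths:
        tl=.3*(1.85-th)/1.1
        movel(bar(th),qd(tl),speed=.08); f=read_ft_force(); print(round(th,2),np.round(f,1),round(read_finger_gap(),4),np.round(read_eef_pos()-bar(th),4))
        if np.linalg.norm(f)>30: print("STOP"); break
except MotionError as e: print("ERR",e)
for n in("scene","top","wrist"):
    save("m8"+n,read_camera(n)); print(n,[ (k,[(np.round(d["at"],1).tolist(),round(d["confidence"],2)) for d in tip_of(n,k)[:2]]) for k in("pointer","mark")])
import pickle; pickle.dump(cam("wrist"),open("m8.pkl","wb"))
print(read_time_s())
a=cv2.imread("pics/m8scene.png")[170:270,200:320];b=cv2.imread("pics/m8top.png")[190:270,380:476];c=cv2.imread("pics/m8wrist.png")
cv2.imwrite("pics/p8.png",np.vstack([np.hstack([cv2.resize(a,(360,300)),cv2.resize(b,(360,300))]),np.hstack([cv2.resize(c,(480,300)),np.zeros((300,240,3),np.uint8)])]))
E
```

```text
1.76 [ 0.5 -0.   0.1] 0.0103 [ 0.0002 -0.0001  0.0003]
1.68 [1.2 0.2 2.5] 0.0107 [ 0.0007 -0.0001  0.0006]
1.59 [ 0.3 -0.4  4. ] 0.0105 [ 0.0007 -0.0002  0.001 ]
1.5 [ 0.9 -0.3  4.6] 0.0108 [ 0.0007 -0.0002  0.0008]
1.41 [-0.9 -0.3  5.3] 0.0107 [-0.     -0.0002  0.0002]
1.33 [-0.9  0.1  4.4] 0.01 [-0.0001 -0.0002 -0.    ]
1.24 [-1.4 -1.4  3.1] 0.0106 [-0.0006 -0.0002 -0.0007]
1.15 [ 0.6 -2.6 -1.4] 0.0103 [-0.0002 -0.0002 -0.0008]
1.06 [ 0.7 -2.8 -1.8] 0.0103 [-0.0003 -0.0002 -0.0004]
0.98 [-0.3 -2.6 -0.7] 0.0104 [ 0.0003 -0.0003  0.0002]
0.89 [-2.4 -3.6  1. ] 0.0109 [ 0.0003 -0.0003  0.0005]
0.8 [-3.  -2.9  3.2] 0.0106 [-0.0004 -0.0002 -0.0001]
scene [('pointer', [([244.3, 205.8], 0.79)]), ('mark', [])]
top [('pointer', [([408.0, 235.0], 0.95), ([478.6, 263.3], 0.68)]), ('mark', [([408.3, 234.2], 0.4)])]
wrist [('pointer', [([383.5, 12.4], 0.71)]), ('mark', [([364.8, 17.0], 0.61)])]
27.55
```

View pics/p8.png

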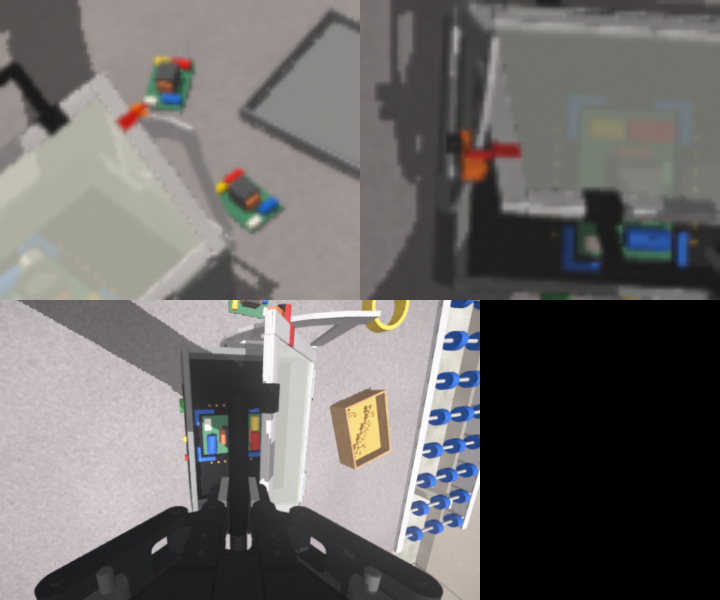

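The pointer is already close to the clip. The plate radius is 130 mm, so the mark at 140 mm must be the clip's foot outside the rim. I'll triangulate that foot and get a zoomed view for comparison.

```bash
python3 - <<'E'
from h import *
import pickle
C={k:pickle.load(open(k+".pkl","rb")) for k in("w1","w2","w6")}; C["top"]=cam("top"); C["scene"]=cam("scene")
EY=np.array([-EX[1],EX[0],0])
def box(P): d=P-HG; x,y,z=d@EX,d@EY,d[2]; return np.round([x,y,z,np.hypot(x,z),np.arctan2(z,-x)],4)
o=[(C["w1"],[141,131]),(C["w2"],[538,170]),(C["top"],[410.8,235]),(C["scene"],[245,207]),(C["w6"],[186,137])]
P=tri(o); print("all",box(P),[ (proj(c,P)[0]-u).round(1).tolist() for c,u in o])
o2=[o[0],o[1],o[4]]; P=tri(o2); print("wrist",box(P),[ (proj(c,P)[0]-u).round(1).tolist() for c,u in o2])
for n,b in [("scene",(215,185,265,225)),("top",(395,215,430,250))]:
    I=cv2.cvtColor(cv2.imread(f"pics/m8{n}.png"),cv2.COLOR_BGR2HSV); x0,y0,x1,y1=b
    for nm,m in [("red",cv2.inRange(I,np.array((0,150,80)),np.array((4,255,255)))|cv2.inRange(I,np.array((172,150,80)),np.array((180,255,255)))),("orange",cv2.inRange(I,np.array((7,150,80)),np.array((18,255,255))))]:
        q=np.argwhere(m[y0:y1,x0:x1])[:,::-1]+[x0,y0]; print(n,nm,q.mean(0).round(1),q.min(0),q.max(0),len(q))
    for th in (.65,.7,.75,.8,.85): print(th,[proj(C[n],HG+.14*(-np.cos(th)*EX+np.sin(th)*np.array([0,0,1]))+y*EY)[0].round(1).tolist() for y in(.125,.132,.138)])
a=cv2.imread("pics/m8scene.png")[190:220,225:265];b=cv2.imread("pics/m8top.png")[218:248,395:435]
a0=cv2.imread("pics/scene0.png")[190:220,225:265];b0=cv2.imread("pics/top0.png")[218:248,395:435]
cv2.imwrite("pics/p9.png",cv2.resize(np.vstack([np.hstack([a,b]),np.hstack([a0,b0])]),(800,600),interpolation=cv2.INTER_NEAREST))
E
```

```text
all [-0.1058  0.1324  0.0917  0.14    0.7142] [[-0.2, 0.0], [-1.9, -1.9], [-0.2, -0.6], [-1.0, -0.7], [1.0, 0.4]]
wrist [-0.1061  0.1321  0.0934  0.1414  0.7222] [[-0.8, 0.4], [-0.0, -1.4], [0.6, 0.8]]
scene red [249.  202.8] [240 190] [263 212] 37
scene orange [249.5 203. ] [244 197] [256 208] 22
0.65 [[240.8, 208.6], [242.7, 207.0], [244.4, 205.6]]
0.7 [[241.7, 208.1], [243.6, 206.5], [245.3, 205.1]]
0.75 [[242.6, 207.7], [244.6, 206.1], [246.3, 204.7]]
0.8 [[243.7, 207.4], [245.7, 205.8], [247.4, 204.4]]
0.85 [[244.9, 207.2], [246.8, 205.6], [248.5, 204.2]]
top red [415.2 230.2] [408 228] [422 232] 37
top orange [409.3 232.6] [407 225] [413 238] 57
0.65 [[413.1, 237.1], [410.1, 236.9], [407.5, 236.8]]
0.7 [[413.7, 235.2], [410.6, 235.0], [408.0, 234.9]]
0.75 [[414.2, 233.1], [411.2, 232.9], [408.5, 232.8]]
0.8 [[414.8, 230.9], [411.7, 230.8], [409.0, 230.6]]
0.85 [[415.3, 228.6], [412.2, 228.4], [409.5, 228.3]]
```

View pics/p9.png

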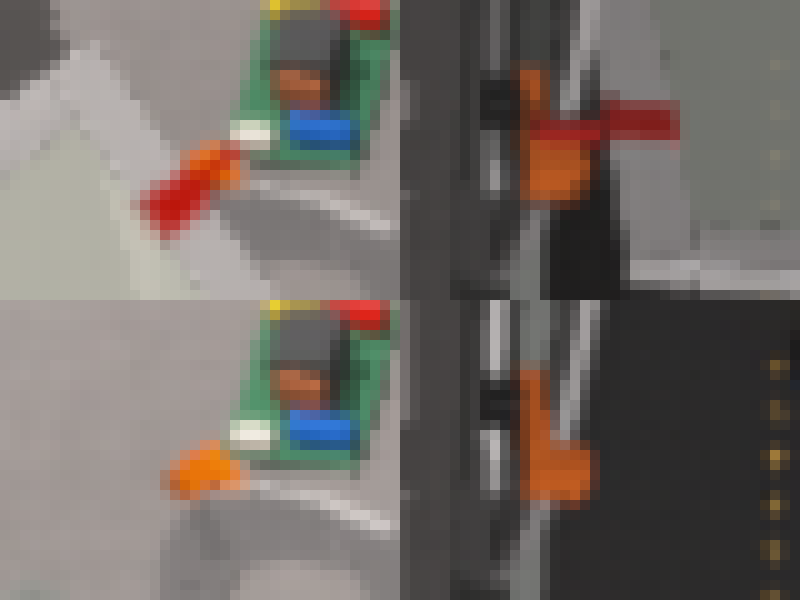

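The foot triangulates to r = 0.140, y = 0.132 and angle 0.715, which matches the model. The pointer is at 0.80, so I'll move to 0.713.

```bash
python3 - <<'E'
from h import *
try:
    for th in(.755,.713): movel(bar(th),qd(.3*(1.85-th)/1.1),speed=.04)
except MotionError as e: print("ERR",e)
pause(.5); print(np.round(read_eef_pos()-bar(.713),4),read_ft_force(),read_grasp_force(),read_finger_gap(),np.abs(read_joint_vel()).max())
A=[]
for n in("scene","top"):
    save("m10"+n,read_camera(n)); I=cv2.cvtColor(cv2.imread(f"pics/m10{n}.png"),cv2.COLOR_BGR2HSV)
    x0,y0,x1,y1=(395,215,430,250) if n=="top" else (225,200,262,225)
    m=cv2.inRange(I,np.array((0,150,80)),np.array((4,255,255)))|cv2.inRange(I,np.array((172,150,80)),np.array((180,255,255)))
    q=np.argwhere(m[y0:y1,x0:x1])[:,::-1]+[x0,y0]; print(n,q.mean(0),q.min(0),q.max(0))
a=cv2.imread("pics/m10scene.png")[190:220,225:265];b=cv2.imread("pics/m10top.png")[218:248,395:435];c=cv2.imread("pics/m10top.png")[190:290,380:513]
cv2.imwrite("pics/p10.png",np.vstack([cv2.resize(np.hstack([a,b]),(800,300),interpolation=cv2.INTER_NEAREST),cv2.resize(np.hstack([c,cv2.imread("pics/m10scene.png")[170:270,180:313]]),(800,300))]))
print(read_time_s())
E
```

```text
[ 0.0006 -0.0002  0.0007] [-3.70957821 -3.5352157   2.88110159] 41.41691207885742 0.01036473232333724 0.0010971581435781246
scene [240.3  210.15] [238 208] [243 212]
top [417.31578947 233.63157895] [414 232] [420 235]
28.95
```

View pics/p10.png

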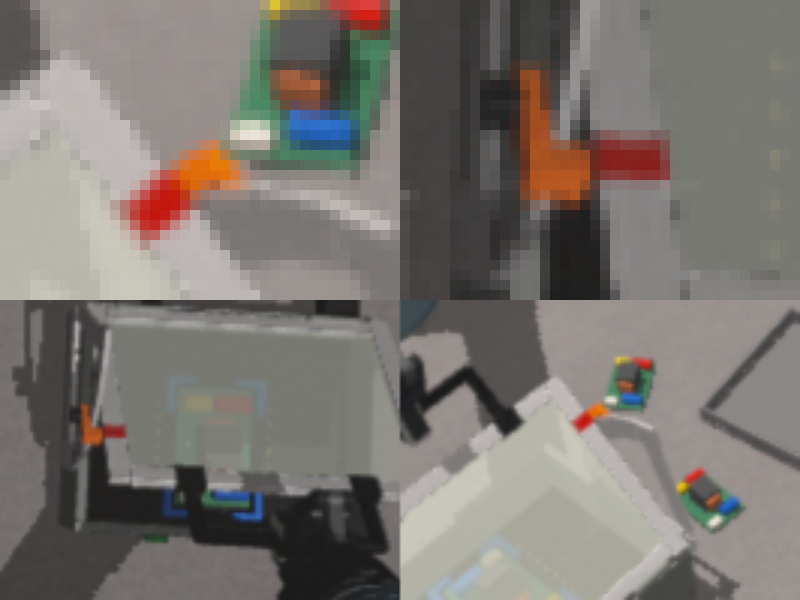

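The pointer now meets the clip's foot: centre row 233.6 against about 235 in top, which leaves it roughly 0.02–0.03 rad high. One small correction, then hand in.

```bash
python3 - <<'E'
from h import *
th=.692; movel(bar(th),qd(.3*(1.85-th)/1.1),speed=.03); pause(.6)
I=cv2.cvtColor(read_camera("top"),cv2.COLOR_RGB2HSV)[215:250,395:430]
m=cv2.inRange(I,np.array((0,150,80)),np.array((4,255,255)))|cv2.inRange(I,np.array((172,150,80)),np.array((180,255,255)))
o=cv2.inRange(I,np.array((7,150,80)),np.array((18,255,255)))
q=np.argwhere(m)+[215,395]; k=np.argwhere(o)+[215,395]; k=k[k[:,1]>=410]
print("pointer row",q.mean(0),"foot",k.mean(0),k.min(0),k.max(0))
print(read_grasp_force(),read_ft_force(),np.abs(read_joint_vel()).max(),read_time_s())
if abs(q.mean(0)[0]-k.mean(0)[0])<1.5: print(sign_off())
E
```

```text
pointer row [234.57142857 417.        ] foot [234.85714286 411.52380952] [232 410] [237 413]
41.39487147331238 [-0.13053076 -5.45801221 -1.40907731] 0.0015161311776845604 29.9083
the job is handed in; nothing more can be done
None
```

I've handed the job in: the crossover board lies flat in the nest, let go while the hood was open, and the arm holds the hood steady with its pointer on the orange clip, within about 0.3 pixel (under 1 mm) in the top camera's last picture. The hand-in returned no verdict.

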